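# Locate a blank in the setting plate

### The arm

A 6-joint arm with a two-finger parallel gripper is mounted at the origin on the work surface. World frame = base frame: x ahead of the robot, y to its left, z up, the work surface at z = 0. Lengths are in m, angles in rad, forces in N, time in s.
With the tool pointing down it reaches from about 0.25 to 0.8 m from the base axis. Payload 8.5 kg.
Tool frame: the origin (TCP) lies at the very end of the fingers, on their centre line; the grasp point (between the pads) lies 19 mm behind it; y points along the fingers, z is the direction in which the jaws open and shut, and the axes are right-handed (so a half turn about y gives the same grasp; the last joint's range is limited). The gripper opens to 85 mm and grips with 20 to 120 N. Pads are 22 mm wide; open, the fingers measure 114 mm over their backs; the gripper's body (76 mm by 85 mm) begins 54 mm behind the grasp point. The pads swing forward as they close: fully open they stand 13 mm farther back than shut.
Start: joints at [-1.315, 0.238, -0.013, 1.319, 0, 1.571], TCP at [0.133, -0.508, 0.231] pointing down, gripper open.
Joint ranges: [-2.66, 2.66], [-1.03, 1.9], [-1.14, 1.46], [-1.82, 2.27], [-1.45, 1.34], [-3.14, 3.14]. Speed limits (rad/s): [2.22, 2.22, 2.79, 3.14, 3.14, 3.14].

### API

Orientations are given as a unit quaternion [w, x, y, z].
In Python, from cell import state, vision, order gives the robot as it stands. The module is installed in compiled form; this text tells all that it offers.
- The arm moves only by the shell command python3 -m jog 'ROWS' [OPENING] [FORCE]. ROWS is a JSON object of lists of equal length, an entry for each row: "slide": the shift along the world's x, y, z in cm, a list of three; "turn": the turn, a rotation vector about the world's x, y, z in rad, a list of three. In form: {"slide": [[tx, ty, tz], ...], "turn": [[wx, wy, wz], ...]}. A call has 1 to 8 rows; each row is the pose to reach, as a shift and turn from the pose commanded when the call began; what a row does not reach only later rows make up. A row lasts 1/8 s, in which the tool goes at most 62.5 mm and 10.7 degrees, less where a joint would pass 70% of its speed; a pose out of reach is approached as far as the arm can. A call with a gripper value outside its range is refused whole. OPENING is the finger opening in cm, from 0 to 8.54, set as the call begins (- or left out, the last holds). The fingers move at their own pace and stop on an object; FORCE is the grip in N (left out, the last holds). Time passes only in rows, so rows that repeat a pose let the fingers close. It gives the time, the measured TCP pose, the force and the opening at its end, in the units of the state.
- state(): the state, without advancing time (a new reading comes with each control period).
- vision.snapshot(name): name is "side" or "top"; returns a dict with "image" (420x560x3 uint8, blue, green, red), "fx", "fy", "cx", "cy" (pixels), "k1" (the pictures are not rectified: a ray, as slopes to the right and down, at radius r is drawn at 1 + k1 r^2 times it, then the intrinsics apply), "extrinsics" (4x4, takes a point from camera to world coordinates). Camera axes: x right, y up, looking along -z (the intrinsics and any distortion apply to the point x, -y, -z); pixel columns grow to the right and rows downward; lengths in m; the calibration is good to about 2 mm. A picture is of the moment at which its call begins. There is no depth.
- order.hand_in(): hands the job in, once; it reports no verdict.
The state is a dict: "t": time; "joints": joint angles; "joint_vel": joint speeds; "effort": joint torques, N m; "ee_pos": TCP position; "eef_rot": TCP orientation; "ft_force": force on the tool from outside, world axes, zero at the start; "wrist_torque": the same for the moment, N m; "finger_gap": finger opening in m.
Only numpy, scipy, OpenCV 4.12 (cv2) and the standard library are available. Lean on these libraries where they do the work, as an engineer would, in place of code of your own. Each camera call takes 0.05 s, during which the arm holds its last target.

### The job

Locate the rectangular aluminium blank in the setting plate: push it over the plate until its long side lies flush along the fence and its end is fully home against the fixed end stop, with the sliding jaw pushed up against its other end so that the blank is trapped. Only push with the fingertips or the outside of the fingers: do not lift or tip the blank, and leave the other loose things where they are. Finish with the robot clear of everything.

Things in the scene. Friction and masses are not known exactly. Their poses are not given: they have to be found in the camera images.
- fixture: setting plate fixed to the bench, dark steel (all sizes in mm), 240 (x) x 440 (y) x 12 thick, turned up to 17 degrees. Origin: bench level (top face at z = 12), 110 from the near long edge, 130 from the far one, mid-length. x axis: squarely towards the fence (away from the robot); y: along the fence towards the end stop (left); z up
- fence (a point): fixed steel fence bar along the plate's far side; the point is on its working face at the plate's top (plate frame x = 90, y = 0, z = 12), axes as the plate's. The face looks to -x, runs from y = -115 to 165 and is 25 tall above the plate
- corner (a point): inner corner on the plate's top face where the fence's face meets the face of the fixed end stop (plate frame x = 90, y = 140, z = 12), axes as the plate's. The end stop is a steel bar square to the fence at its left end: its working face looks to -y, runs from x = 15 to 90 and is 25 tall above the plate
- blank_center (a point): rectangular aluminium blank, 0.3 to 0.5 kg, 100 long x 50 wide x 30 tall, lying loose on the plate on the robot's side of the fence; the point is its centre, 15 above the plate's top. Its y axis runs along its length, x across its width, z up; its two ends are alike. It slides under a few newtons
- jaw (a joint): sliding jaw, steel block at the fence's right, 48 (plate's x) x 30 (y) x 30 tall above the plate, with a low ridge on top (to 40), centre line at plate x = 65. Value in m: how far it has slid along the plate's +y; its face is at plate y = -0.14 + value. Starts at 0 to 0.025; 0.18 when up against a fully located blank; limit 0.20. Slides under about 3 N, stays where left
- jaw_face (a point): centre of the jaw's working face (the side looking towards the end stop), 15.5 above the plate's top, at plate x = 65; the jaw's outer side, to push on, lies 30 behind it (plate's -y)
- billet: solid round aluminium billet, diameter 42, 38 tall, upright on the plate; bystander; origin at the centre of its underside
- bush: round aluminium bush with a hole, diameter 42, 34 tall, upright on the plate; bystander; origin at the centre of its underside
- chuck_key: T-handled steel chuck key lying on the bench, 95 long, 90 wide, 16 tall; bystander; origin on the bench below its shank
- oil: white plastic oil bottle, diameter 50, 120 tall, upright on the bench; bystander; origin at the centre of its underside
- driver: screwdriver lying on the bench, about 200 long; bystander; origin under its middle
- collet: steel collet standing on the bench, diameter 34 at the top, 55 tall; bystander; origin at the centre of its underside
- screw_cup: small open steel cup on the bench, diameter 64, 50 tall; bystander; origin at the centre of its underside
There are look-alikes about, which are no part of the job. Of the things like the part that bears blank_center, leave any that is brown; of the rest the smaller one is meant.

How it is judged:
At the end, for the whole second after the job is handed in: The blank lies flat on the plate with its long side along the fence (within 3 mm and 0.035 rad) and its end against the end stop (within 3 mm); the jaw is up against its other end (within 3 mm of its located position) and at rest; the other loose things have moved less than 20 mm (x of blank_center in the frame of fixture between 0.062 and 0.068 m and y of blank_center in the frame of fixture between 0.087 and 0.093 m and z of blank_center in the frame of fixture between 0.024 and 0.03 m and angle between the y axis of blank_center and the y axis of fixture, either way round below 0.035 rad and angle between blank_center's own z axis and vertical below 0.05 rad and value of joint jaw between 0.177 and 0.183 m and velocity of joint jaw below 0.005 m/s and distance of each of billet, bush, chuck_key, oil, driver, collet, screw_cup from where it was at the start of the episode below 0.02 m); the robot touches nothing.
It fails at once if the blank is lifted off the plate (height (world z) of blank_center above 0.036 m).
It fails at once if the blank is tipped (angle between blank_center's own z axis and vertical above 0.25 rad).
It fails at once if one of the other loose things is moved by more than 20 mm (distance of any of billet, bush, chuck_key, oil, driver, collet, screw_cup from where it was at the start of the episode above 0.02 m).
It also fails if it takes over 58 s, if anything falls off the work surface, if the arm or the gripper's body presses on something with over 40 N, if the wrist force passes 120 N, or if a joint passes its speed limit or range.

## Working session

There is one attempt and no reset: what is moved stays moved. The work goes in short steps, Python scripts to look and compute and a shell command to move; the robot and the scene stay as the last step left them, time stands still between calls to the robot, and variables do not carry over. Pictures are saved under pics/ and viewed, and the job is handed in when it is done.

```bash
mkdir -p pics; ls; python3 - <<'E'
from cell import state, vision
import cv2,json
s=state();print(s['t'],s['ee_pos'],s['eef_rot'],s['finger_gap'],s['ft_force'])
for n in('side','top'):
    v=vision.snapshot(n);cv2.imwrite(f'pics/{n}0.png',v['image'])
    print(n,v['fx'],v['fy'],v['cx'],v['cy'],v['k1'],v['extrinsics'])
E
```

```text
pics
0.0 [ 0.13271566 -0.50754931  0.23067622] [ 0.09011181 -0.09025686  0.70182572 -0.70083823] 0.08522356994314745 [-0.36444949  1.07716897 -0.67176551]
side 413.0199309525204 413.0199309525204 278.7677438157183 209.02922880892612 0.005595212920324612 [[-0.74525607  0.34502045 -0.57057364 -0.21740498]
 [-0.66677708 -0.38394098  0.63874694  0.71152768]
 [ 0.00131416  0.85647546  0.51618607  0.65407754]
 [ 0.          0.          0.          1.        ]]
top 409.544149225633 409.544149225633 279.15147232733796 205.6431760898761 -0.070249703612123 [[ 4.66858821e-03  9.91375394e-01 -1.30969587e-01  3.29583062e-01]
 [-9.99988056e-01  4.81784282e-03  8.22774038e-04 -3.11417874e-02]
 [ 1.44666882e-03  1.30964181e-01  9.91386045e-01  1.06112333e+00]
 [ 0.00000000e+00  0.00000000e+00  0.00000000e+00  1.00000000e+00]]
```

View pics/top0.png

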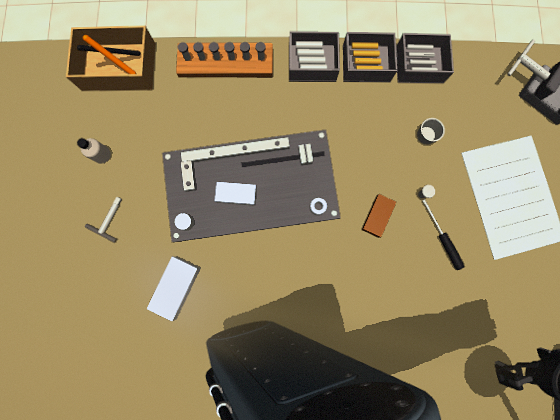

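View pics/side0.png

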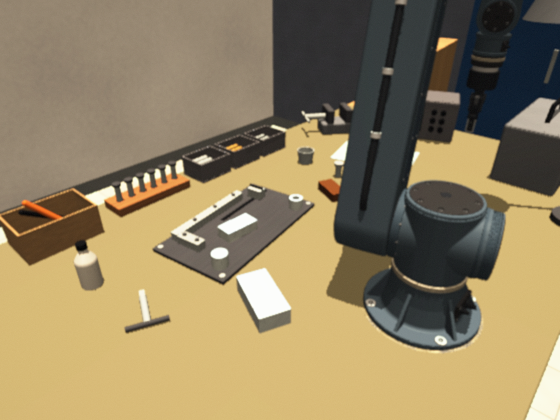

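```bash
cat > h.py <<'E'
import numpy as np, cv2
from cell import state, vision
def ray(v,p):
    K=np.array([[v['fx'],0,v['cx']],[0,v['fy'],v['cy']],[0,0,1.]])
    u=cv2.undistortPoints(np.array(p,float).reshape(-1,1,2),K,np.array([v['k1'],0,0,0.]))[:,0]
    E=np.array(v['extrinsics']); d=np.c_[u[:,0],-u[:,1],-np.ones(len(u))]@E[:3,:3].T
    return E[:3,3],d
def onz(v,p,z):
    o,d=ray(v,p); return (o+d*((z-o[2])/d[:,2])[:,None])[:,:2]
def proj(v,P):
    E=np.array(v['extrinsics']); c=(np.array(P,float).reshape(-1,3)-E[:3,3])@E[:3,:3]
    a=np.c_[c[:,0]/-c[:,2],-c[:,1]/-c[:,2]]; r=1+v['k1']*(a**2).sum(1)
    return np.c_[v['fx']*a[:,0]*r+v['cx'],v['fy']*a[:,1]*r+v['cy']]
def crop(v,x0,y0,x1,y1,s,name):
    cv2.imwrite('pics/'+name,cv2.resize(v['image'][y0:y1,x0:x1],None,fx=s,fy=s,interpolation=cv2.INTER_CUBIC))
E
python3 - <<'E'
from h import *
v=vision.snapshot('top');crop(v,150,120,350,250,4,'c1.png')
w=vision.snapshot('side');crop(w,150,170,320,290,4,'c1s.png')
E
```

```text
(no output)
```

View pics/c1.png

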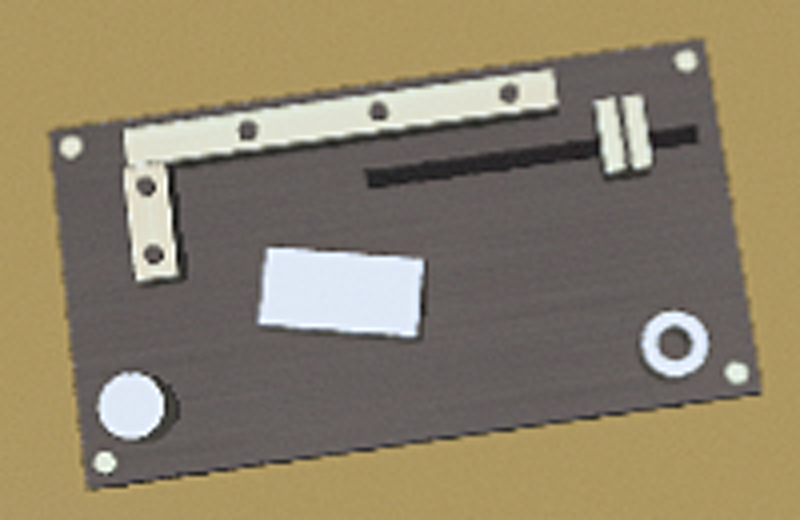

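View pics/c1s.png

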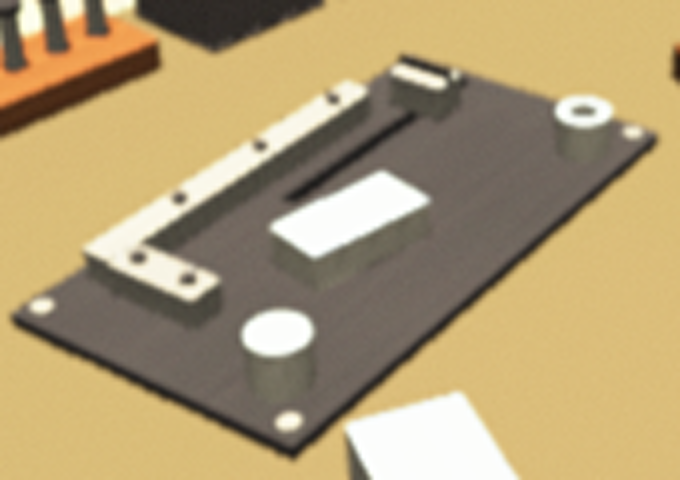

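The top view shows three blocks alike: silver on the plate (235,193), a larger silver one on the bench (173,289), and a brown one (379,215). The one on the plate is not brown and is the smaller of the two silver ones, so it is the blank. The crop confirms it. Next I measure.

```bash
cat > meas.py <<'E'
from h import *
def comps(v,roi=(150,120,350,250)):
    x0,y0,x1,y1=roi; im=v['image'][y0:y1,x0:x1]; s=4
    g=cv2.cvtColor(cv2.resize(im,None,fx=s,fy=s,interpolation=cv2.INTER_LINEAR),cv2.COLOR_BGR2HSV)
    m=((g[...,2]>150)&(g[...,1]<60)).astype(np.uint8)
    cs,_=cv2.findContours(m,cv2.RETR_EXTERNAL,cv2.CHAIN_APPROX_NONE)
    return [ (c[:,0].astype(float)+.5)/s-.5+[x0,y0] for c in cs if cv2.contourArea(c)>300]
def rect(P):
    (c,sz,a)=cv2.minAreaRect((P*1e3).astype(np.float32)); b=cv2.boxPoints((c,sz,a))
    e=[b[1]-b[0],b[2]-b[1]]; L=max(e,key=np.linalg.norm); L=L if L[1]>0 else -L
    return np.array(c),sorted(sz),np.degrees(np.arctan2(-L[0],L[1]))  # yaw of long axis from +y
E
python3 - <<'E'
from meas import *
v=vision.snapshot('top')
for c in comps(v):
    print(c.mean(0).round(1),[ (z,*[np.round(q,1) for q in rect(onz(v,c,z))]) for z in (.012,.037,.042,.052)][1:])
im=v['image'][120:250,150:350];s=4
g=cv2.cvtColor(cv2.resize(im,None,fx=s,fy=s),cv2.COLOR_BGR2HSV)
m=((g[...,1]<90)).astype(np.uint8)
cs,_=cv2.findContours(m,cv2.RETR_EXTERNAL,cv2.CHAIN_APPROX_NONE);c=max(cs,key=cv2.contourArea)
c=(c[:,0]+.5)/s-.5+[150,120]
print('plate',rect(onz(v,c,.012)))
E
```

```text
[175.8 235.1] [(0.037, array([389. , 226.9]), array([12.5, 14. ]), np.float32(0.4)), (0.042, array([388.7, 225.6]), array([12.5, 13.9]), np.float32(0.4)), (0.052, array([388.1, 223.1]), array([12.4, 13.8]), np.float32(0.4))]
[182.3 221. ] [(0.037, array([424.6, 212.1]), array([41.5, 42. ]), np.float32(-51.2)), (0.042, array([424.1, 210.9]), array([41.3, 41.8]), np.float32(-51.2)), (0.052, array([423.2, 208.5]), array([40.9, 41.4]), np.float32(-51.2))]
[333.8 212.7] [(0.037, array([ 447.5, -169.4]), array([13.3, 13.9]), np.float32(-0.7)), (0.042, array([ 446.9, -168.7]), array([13.3, 13.8]), np.float32(-0.7)), (0.052, array([ 445.7, -167.3]), array([13.2, 13.7]), np.float32(-0.7))]
[318.3 205.4] [(0.037, array([ 465.8, -130.7]), array([41.4, 42.4]), np.float32(0.3)), (0.042, array([ 465.1, -130.2]), array([41.2, 42.2]), np.float32(0.3)), (0.052, array([ 463.8, -129.2]), array([40.8, 41.8]), np.float32(0.3))]
[234.8 192.5] [(0.037, array([498.3,  80.6]), array([ 51.6, 102.3]), np.float32(-4.2)), (0.042, array([497.4,  80.1]), array([ 51.4, 101.8]), np.float32(-4.2)), (0.052, array([495
[... 626 characters left out ...]
9, -107.5]), array([13.8, 48.1]), np.float32(-81.5)), (0.052, array([ 599.3, -106.7]), array([13.6, 47.6]), np.float32(-81.5))]
[225.1 155. ] [(0.037, array([574.7,  79.4]), array([101., 284.]), np.float32(8.4)), (0.042, array([573.5,  78.9]), array([100.5, 282.6]), np.float32(8.4)), (0.052, array([571.2,  77.8]), array([ 99.5, 279.9]), np.float32(8.4))]
[321.1 134.7] [(0.037, array([ 650.3, -139.8]), array([13.8, 14.1]), np.float32(-75.1)), (0.042, array([ 648.8, -139.3]), array([13.8, 14. ]), np.float32(-75.1)), (0.052, array([ 645.6, -138.2]), array([13.6, 13.9]), np.float32(-75.1))]
plate (array([523.74658203,  45.27201843]), [241.81744384765625, 440.6031494140625], np.float32(8.421055))
```

```bash
cat > pf.py <<'E'
from h import *
from scipy.spatial.transform import Rotation as R
th=np.radians(8.42);ex=np.array([np.cos(th),np.sin(th)]);ey=np.array([-ex[1],ex[0]])
O=np.array([523.75,45.6])-10*ex
W=lambda x,y:(O+x*ex+y*ey)            # plate mm -> world mm
def P(w): d=np.asarray(w)[:2]-O; return np.array([d@ex,d@ey])
def tool():
    s=state();w,x,y,z=s['eef_rot'];M=R.from_quat([x,y,z,w]).as_matrix()
    print('t',round(s['t'],2),'world',np.round(s['ee_pos']*1e3 if hasattr(s['ee_pos'],'shape') else np.array(s['ee_pos'])*1e3,1),'plate',P(np.array(s['ee_pos'])*1e3).round(1),
     'zaxis yaw from plate y deg',round(np.degrees(np.arctan2(M[1,2],M[0,2]))-90-8.42,2),'ydown',M[:,1].round(3),'F',np.round(s['ft_force'],1),'gap',round(s['finger_gap'],4))
    return np.array(s['ee_pos'])*1e3
E
python3 - <<'E'
from pf import *
p=tool()
for a in((-75,38),(-48,38),(29,38),(65,-205)):
    print(a,W(*a).round(1),((W(*a)-p[:2])/10).round(2))
E
```

```text
t 0.25 world [ 132.8 -507.7  231. ] plate [-457.8 -490.1] zaxis yaw from plate y deg -173.76 ydown [-0.     0.001 -1.   ] F [-0.1 -0.4 -0.3] gap 0.0857
(-75, 38) [434.1  70.7] [30.13 57.85]
(-48, 38) [460.8  74.7] [32.8  58.24]
(29, 38) [537.  86.] [40.42 59.37]
(65, -205) [ 608.2 -149.1] [47.54 35.86]
```

```bash
python3 -m jog '{"slide":[[2.0,4.0,0],[4.6,9.0,0],[7.4,14.4,0],[10.2,19.7,0],[13.0,25.0,0],[15.8,30.4,0],[18.4,35.5,0],[21.0,40.4,0]],"turn":[[0,0,0],[0,0,-0.02],[0,0,-0.04],[0,0,-0.06],[0,0,-0.08],[0,0,-0.1],[0,0,-0.109],[0,0,-0.109]]}' 5
python3 -m jog '{"slide":[[2.3,4.4,-1],[4.6,8.8,-4],[6.8,13.1,-8],[9.1,17.4,-12],[9.1,17.4,-14],[9.1,17.4,-14]],"turn":[[0,0,0],[0,0,0],[0,0,0],[0,0,0],[0,0,0],[0,0,0]]}'
python3 -c "
from pf import *
tool();v=vision.snapshot('top');cv2.imwrite('pics/t1.png',v['image']);v=vision.snapshot('side');crop(v,100,120,380,330,2.8,'s1.png')"
```

```text
t: 1.25
ee_pos: [0.3434, -0.1021, 0.2316]
eef_rot: [-0.052, 0.051, -0.705, 0.705]
ft_force: [1.0, -1.4, -1.4]
finger_gap: 0.0501
t: 2.0
ee_pos: [0.433, 0.0669, 0.0899]
eef_rot: [0.052, -0.055, 0.706, -0.704]
ft_force: [-0.2, 0.3, 0.1]
finger_gap: 0.0497
t 2.0 world [433.   66.9  89.9] plate [-76.6  34.3] zaxis yaw from plate y deg -179.71 ydown [-0.004  0.002 -1.   ] F [-0.2  0.3  0.1] gap 0.0497
```

View pics/s1.png

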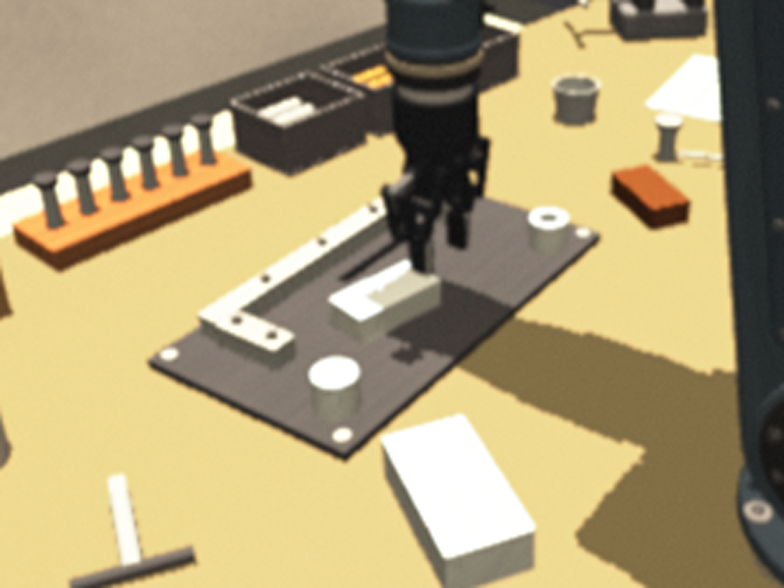

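View pics/t1.png

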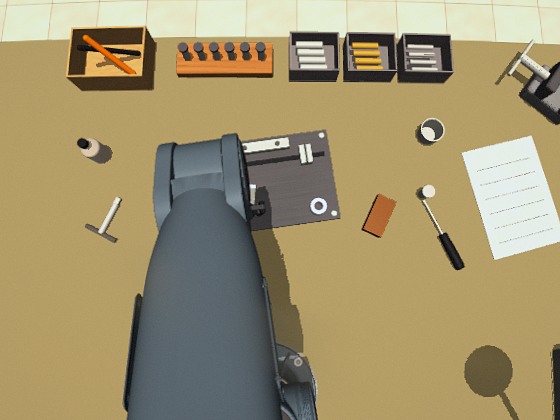

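```bash
python3 -m jog '{"slide":[[0,0.2,-3],[0,0.2,-6],[0,0.2,-7.1],[0,0.2,-7.1]],"turn":[[0,0,0],[0,0,0],[0,0,0],[0,0,0]]}'
python3 -c "
from pf import *
p=tool();print(proj(vision.snapshot('side'),[p/1e3]));v=vision.snapshot('side');crop(v,170,160,350,290,4,'s2.png')"
```

```text
t: 2.6
ee_pos: [0.4347, 0.0672, 0.0208]
eef_rot: [0.054, -0.054, 0.706, -0.704]
ft_force: [-0.4, 0.3, -0.2]
finger_gap: 0.0501
t 2.6 world [434.7  67.2  20.8] plate [-74.9  34.4] zaxis yaw from plate y deg -179.73 ydown [-0.     0.004 -1.   ] F [-0.4  0.3 -0.2] gap 0.0501
[[257.4909079  235.07958862]]
```

View pics/s2.png

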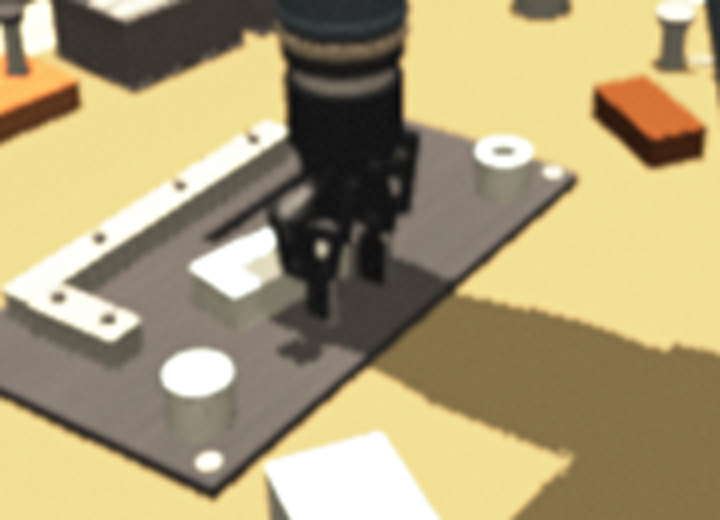

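```bash
python3 -m jog '{"slide":[[1.0,0.35,-0.3],[2.0,0.6,-0.3],[3.0,0.8,-0.3],[4.0,1.0,-0.3],[5.0,1.15,-0.3],[6.0,1.3,-0.3],[7.0,1.45,-0.3],[7.8,1.55,-0.3]],"turn":[[0,0,0],[0,0,0],[0,0,0],[0,0,0],[0,0,0],[0,0,0],[0,0,0],[0,0,0]]}'
python3 -c "
from pf import *
p=tool();v=vision.snapshot('side');crop(v,170,160,350,290,4,'s3.png')"
```

```text
t: 3.7
ee_pos: [0.5135, 0.0814, 0.0172]
eef_rot: [0.055, -0.055, 0.707, -0.703]
ft_force: [-3.2, 0.1, 1.4]
finger_gap: 0.0498
t 3.7 world [513.5  81.4  17.2] plate [ 5.2 36.9] zaxis yaw from plate y deg -179.53 ydown [-0.001  0.005 -1.   ] F [-3.2  0.1  1.4] gap 0.0498
```

View pics/s3.png

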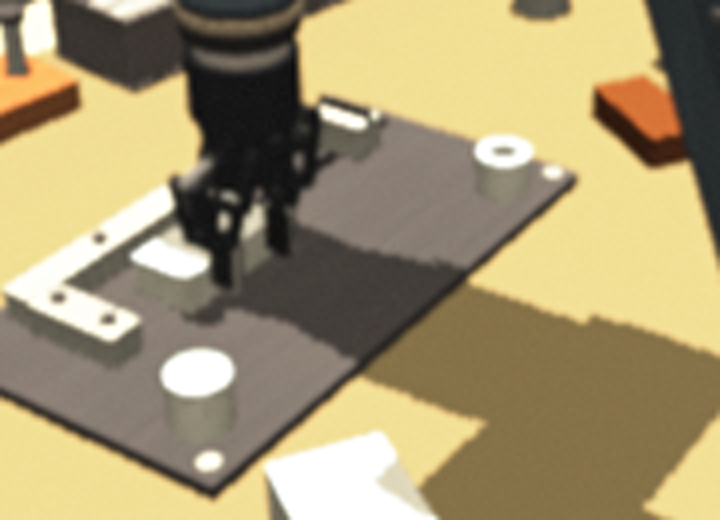

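```bash
python3 -m jog '{"slide":[[0.8,0.12,0],[1.5,0.22,0],[1.9,0.28,0],[2.1,0.31,0]],"turn":[[0,0,0],[0,0,0],[0,0,0],[0,0,0]]}'; python3 -c "
from pf import *
tool()"
```

```text
t: 4.25
ee_pos: [0.5337, 0.0844, 0.0173]
eef_rot: [0.054, -0.055, 0.707, -0.703]
ft_force: [-4.1, -0.1, 3.0]
finger_gap: 0.0497
t 4.25 world [533.7  84.4  17.3] plate [25.5 36.9] zaxis yaw from plate y deg -179.53 ydown [-0.001  0.005 -1.   ] F [-4.1 -0.1  3. ] gap 0.0497
```

```bash
python3 -m jog '{"slide":[[0.15,0.02,0],[0.3,0.04,0],[0.4,0.06,0]],"turn":[[0,0,0],[0,0,0],[0,0,0]]}'; python3 -c "
from pf import *
tool();v=vision.snapshot('side');crop(v,150,160,330,290,4,'s4.png')"
```

```text
t: 4.62
ee_pos: [0.5375, 0.085, 0.0173]
eef_rot: [0.054, -0.055, 0.707, -0.703]
ft_force: [-5.9, -0.6, 4.8]
finger_gap: 0.0501
t 4.62 world [537.5  85.   17.3] plate [29.3 36.9] zaxis yaw from plate y deg -179.54 ydown [-0.001  0.005 -1.   ] F [-5.9 -0.6  4.8] gap 0.0501
```

View pics/s4.png

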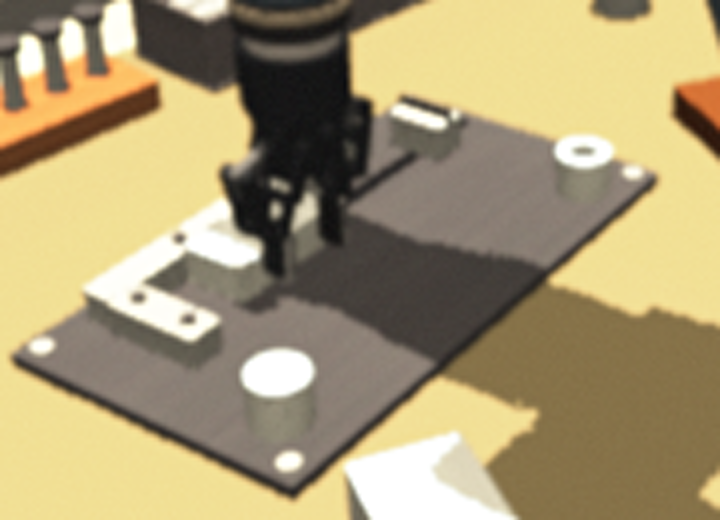

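```bash
python3 -m jog '{"slide":[[0.15,0.02,0],[0.3,0.04,0],[0.3,0.04,0]],"turn":[[0,0,0],[0,0,0],[0,0,0]]}'; python3 -c "
from pf import *
tool()"
```

```text
t: 5.05
ee_pos: [0.5375, 0.0849, 0.017]
eef_rot: [0.053, -0.057, 0.707, -0.703]
ft_force: [-14.6, -1.3, 10.6]
finger_gap: 0.0505
t 5.05 world [537.5  84.9  17. ] plate [29.4 36.9] zaxis yaw from plate y deg -179.55 ydown [-0.006  0.004 -1.   ] F [-14.6  -1.3  10.6] gap 0.0505
```

```bash
python3 -m jog '{"slide":[[-1.5,-0.2,0],[-3.0,-0.4,0],[-3.4,-0.5,3],[-3.4,-0.5,7],[-3.4,-0.5,9]],"turn":[[0,0,0],[0,0,0],[0,0,0],[0,0,0],[0,0,0]]}' 0; python3 -c "
from pf import *
p=tool();print((W(65,-208)-p[:2])/10)
v=vision.snapshot('side');crop(v,150,160,330,290,4,'s5.png')"
```

```text
t: 5.68
ee_pos: [0.5073, 0.0805, 0.1095]
eef_rot: [0.056, -0.054, 0.707, -0.703]
ft_force: [0.7, -0.3, -0.2]
finger_gap: -0.0001
t 5.67 world [507.3  80.5 109.5] plate [-1.1 36.9] zaxis yaw from plate y deg -179.53 ydown [ 0.003  0.006 -1.   ] F [ 0.7 -0.3 -0.2] gap -0.0001
[ 10.12708645 -23.26173291]
```

View pics/s5.png

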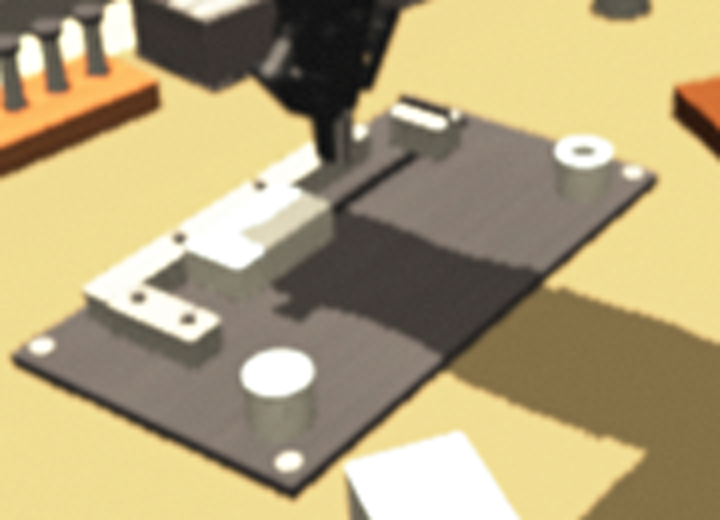

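The blank now lies along the fence. Next I go behind the jaw.

```bash
python3 -m jog '{"slide":[[2,-4.6,0],[4,-9.3,0],[6.1,-14,0],[8.1,-18.6,0],[10.1,-23.3,0],[10.1,-23.3,0],[10.1,-23.3,-4],[10.1,-23.3,-5]],"turn":[[0,0,0],[0,0,0],[0,0,0],[0,0,0],[0,0,0],[0,0,0],[0,0,0],[0,0,0]]}' 0; python3 -c "
from pf import *
p=tool();print((W(65,-208)-p[:2])/10)
v=vision.snapshot('side');crop(v,150,120,350,260,4,'s6.png')
v=vision.snapshot('top');crop(v,150,110,350,250,4,'t6.png')"
```

```text
t: 6.72
ee_pos: [0.6056, -0.1515, 0.0549]
eef_rot: [0.053, -0.056, 0.707, -0.703]
ft_force: [-0.2, -0.3, -0.0]
finger_gap: -0.0004
t 6.72 world [ 605.6 -151.5   54.9] plate [  62.1 -207. ] zaxis yaw from plate y deg -179.52 ydown [-0.005  0.006 -1.   ] F [-0.2 -0.3 -0. ] gap -0.0004
[ 0.30447175 -0.05632252]
```

View pics/s6.png

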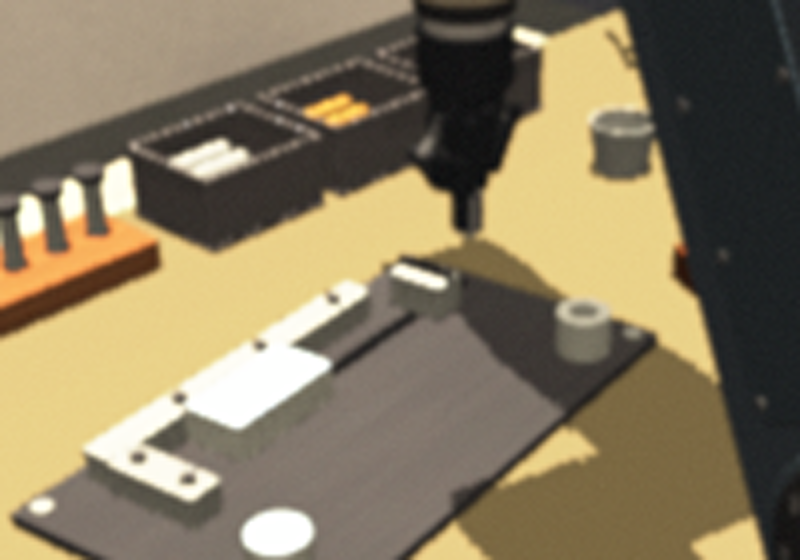

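View pics/t6.png

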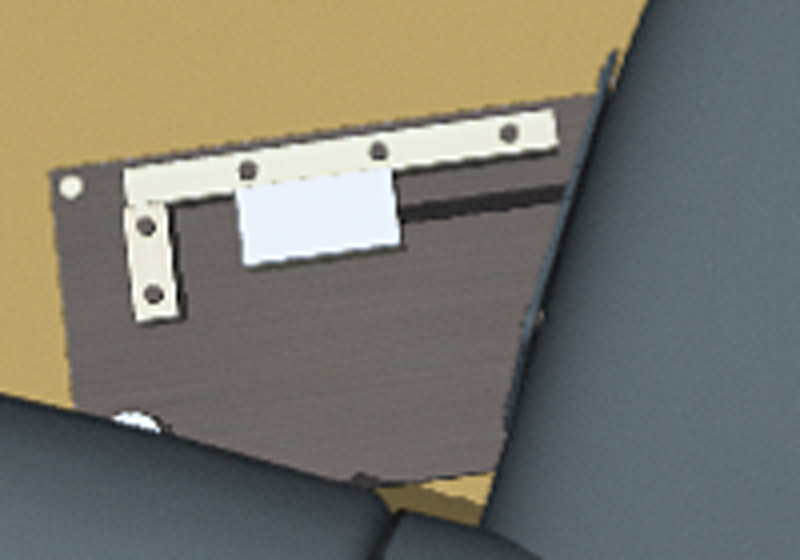

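The blank is flush along the fence (centre at about (318,218) in the crop). The fingers are behind the jaw.

```bash
python3 -m jog '{"slide":[[0.3,0,-1.5],[0.3,0,-3.2],[0.3,0,-3.2]],"turn":[[0,0,0],[0,0,0],[0,0,0]]}'
python3 -m jog '{"slide":[[-0.1,0.7,0],[-0.22,1.5,0],[-0.36,2.4,0],[-0.5,3.4,0],[-0.65,4.4,0],[-0.8,5.4,0],[-0.95,6.4,0],[-1.1,7.4,0]],"turn":[[0,0,0],[0,0,0],[0,0,0],[0,0,0],[0,0,0],[0,0,0],[0,0,0],[0,0,0]]}'; python3 -c "
from pf import *
tool()"
```

```text
t: 7.2
ee_pos: [0.6097, -0.1522, 0.0237]
eef_rot: [0.054, -0.056, 0.707, -0.703]
ft_force: [0.4, -0.8, 0.4]
finger_gap: -0.0
t: 8.2
ee_pos: [0.5999, -0.078, 0.0254]
eef_rot: [0.055, -0.055, 0.707, -0.703]
ft_force: [0.7, -3.7, 3.2]
finger_gap: -0.0
t 8.2 world [599.9 -78.   25.4] plate [  67.2 -133.4] zaxis yaw from plate y deg -179.53 ydown [-0.     0.005 -1.   ] F [ 0.7 -3.7  3.2] gap -0.0
```

```bash
python3 -m jog '{"slide":[[-0.2,0.9,0],[-0.4,1.8,0],[-0.55,2.7,0],[-0.7,3.6,0],[-0.8,4.5,0],[-0.95,5.4,0],[-1.05,6.1,0],[-1.15,6.6,0]],"turn":[[0,0,0],[0,0,0],[0,0,0],[0,0,0],[0,0,0],[0,0,0],[0,0,0],[0,0,0]]}'; python3 -c "
from pf import *
tool();v=vision.snapshot('side');crop(v,150,140,350,280,4,'s7.png')"
```

```text
t: 9.2
ee_pos: [0.5883, -0.0121, 0.0253]
eef_rot: [0.055, -0.055, 0.707, -0.703]
ft_force: [2.3, -3.0, -0.4]
finger_gap: -0.0001
t 9.2 world [588.3 -12.1  25.3] plate [ 65.4 -66.5] zaxis yaw from plate y deg -179.52 ydown [-0.001  0.005 -1.   ] F [ 2.3 -3.  -0.4] gap -0.0001
```

View pics/s7.png

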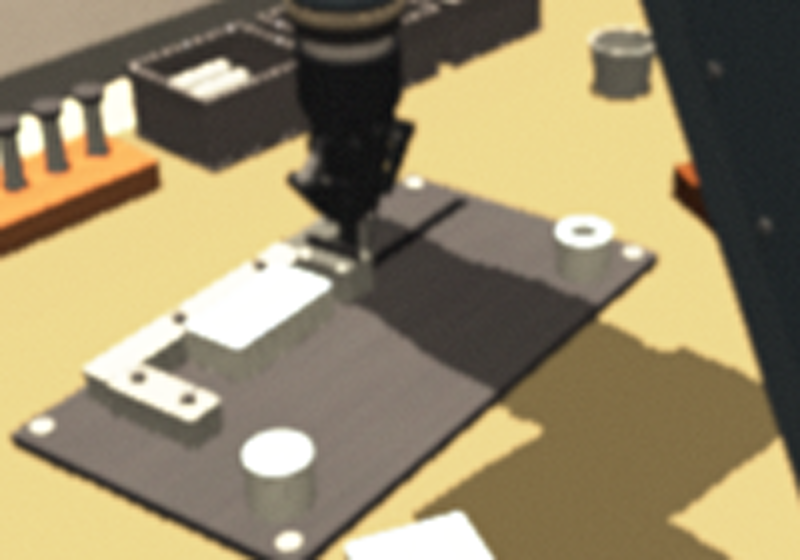

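```bash
python3 -m jog '{"slide":[[-0.1,0.7,0],[-0.2,1.4,0],[-0.31,2.1,0],[-0.41,2.8,0],[-0.52,3.5,0],[-0.62,4.2,0],[-0.7,4.7,0],[-0.75,5.1,0]],"turn":[[0,0,0],[0,0,0],[0,0,0],[0,0,0],[0,0,0],[0,0,0],[0,0,0],[0,0,0]]}'; python3 -c "
from pf import *
tool();v=vision.snapshot('side');crop(v,150,140,350,280,4,'s8.png')"
```

```text
t: 10.25
ee_pos: [0.5806, 0.0387, 0.0252]
eef_rot: [0.055, -0.055, 0.707, -0.703]
ft_force: [0.6, -4.9, 0.9]
finger_gap: 0.0002
t 10.25 world [580.6  38.7  25.2] plate [ 65.2 -15.2] zaxis yaw from plate y deg -179.53 ydown [-0.001  0.005 -1.   ] F [ 0.6 -4.9  0.9] gap 0.0002
```

View pics/s8.png

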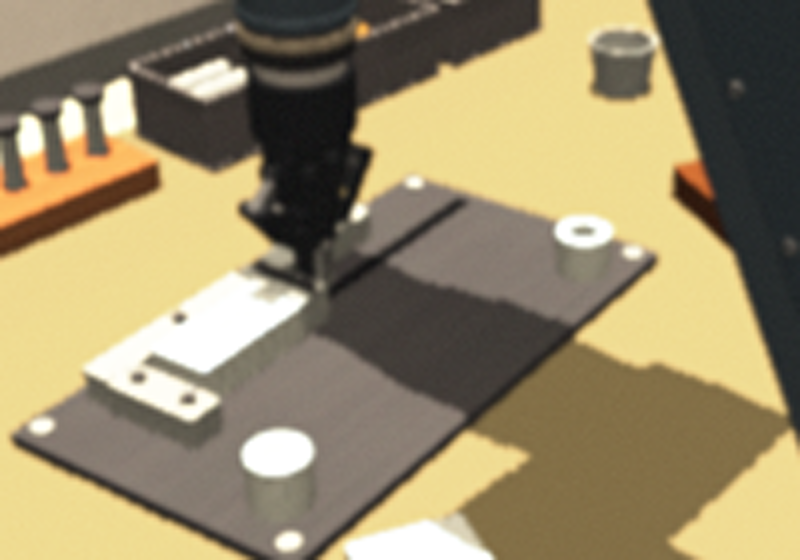

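Still along the fence, with a few mm left to the stop.

```bash
python3 -m jog '{"slide":[[-0.04,0.3,0],[-0.09,0.6,0],[-0.12,0.8,0],[-0.12,0.8,0]],"turn":[[0,0,0],[0,0,0],[0,0,0],[0,0,0]]}'; python3 -c "
from pf import *
tool()"
```

```text
t: 10.8
ee_pos: [0.5794, 0.0467, 0.0252]
eef_rot: [0.055, -0.055, 0.707, -0.703]
ft_force: [-0.1, -3.1, -1.3]
finger_gap: 0.0
t 10.8 world [579.4  46.7  25.2] plate [65.2 -7.1] zaxis yaw from plate y deg -179.52 ydown [-0.001  0.006 -1.   ] F [-0.1 -3.1 -1.3] gap 0.0
```

```bash
python3 -m jog '{"slide":[[-0.03,0.2,0],[-0.06,0.4,0],[-0.09,0.6,0],[-0.09,0.6,0]],"turn":[[0,0,0],[0,0,0],[0,0,0],[0,0,0]]}'; python3 -c "
from pf import *
tool();v=vision.snapshot('side');crop(v,150,140,350,280,4,'s9.png')"
```

```text
t: 11.3
ee_pos: [0.5788, 0.051, 0.0253]
eef_rot: [0.054, -0.055, 0.706, -0.704]
ft_force: [0.7, -13.1, -0.4]
finger_gap: -0.0002
t 11.3 world [578.8  51.   25.3] plate [65.3 -2.7] zaxis yaw from plate y deg -179.59 ydown [-0.     0.002 -1.   ] F [  0.7 -13.1  -0.4] gap -0.0002
```

View pics/s9.png

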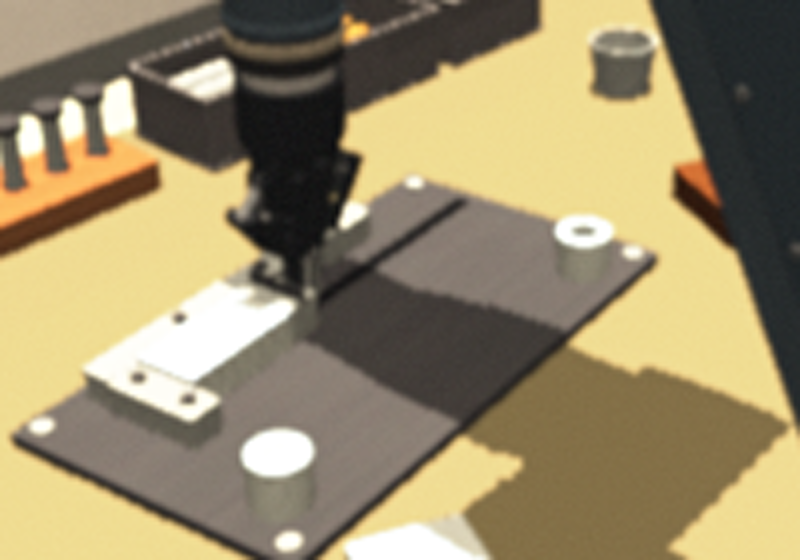

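```bash
python3 -m jog '{"slide":[[-0.03,0.2,0],[-0.06,0.4,0],[-0.06,0.4,0]],"turn":[[0,0,0],[0,0,0],[0,0,0]]}'; python3 -c "
from pf import *
tool()"
python3 -m jog '{"slide":[[0.15,-1.0,0],[0.4,-2.5,0],[0.6,-4.0,0],[0.6,-4.0,3],[0.6,-4.0,8],[-1,-7,12],[-4,-12,14],[-7,-17,14]],"turn":[[0,0,0],[0,0,0],[0,0,0],[0,0,0],[0,0,0],[0,0,0],[0,0,0],[0,0,0]]}'
python3 -m jog '{"slide":[[-4,-4,2],[-8,-8,2],[-11,-13,2],[-14,-18,2],[-16,-23,2],[-16,-23,2]],"turn":[[0,0,0],[0,0,0],[0,0,0],[0,0,0],[0,0,0],[0,0,0]]}'
python3 - <<'E'
from pf import *
from meas import *
tool();v=vision.snapshot('top');crop(v,150,120,350,250,4,'t10.png');cv2.imwrite('pics/t10f.png',v['image']);w=vision.snapshot('side');crop(w,150,170,320,290,4,'s10.png')
for c in comps(v):
    for z in (.037,.042,.052):
        r=rect(onz(v,c,z));print(z,P(r[0]).round(1),np.round(r[1],1),round(float(r[2])-8.42,2),end=' | ')
    print()
E
```

```text
t: 11.72
ee_pos: [0.5787, 0.0513, 0.0254]
eef_rot: [-0.054, 0.053, -0.703, 0.707]
ft_force: [3.1, -30.4, 0.2]
finger_gap: 0.0001
t 11.72 world [578.7  51.3  25.4] plate [65.2 -2.4] zaxis yaw from plate y deg -179.74 ydown [ 0.    -0.005 -1.   ] F [  3.1 -30.4   0.2] gap 0.0001
t: 12.72
ee_pos: [0.5084, -0.1151, 0.1672]
eef_rot: [0.056, -0.054, 0.707, -0.703]
ft_force: [0.5, 0.1, -0.8]
finger_gap: -0.0002
t: 13.48
ee_pos: [0.3465, -0.3467, 0.1852]
eef_rot: [0.053, -0.053, 0.707, -0.703]
ft_force: [-0.2, 0.7, -0.3]
finger_gap: -0.0004
t 13.47 world [ 346.5 -346.7  185.2] plate [-222.8 -362.1] zaxis yaw from plate y deg -179.81 ydown [-0.     0.005 -1.   ] F [-0.2  0.7 -0.3] gap -0.0004
0.037 [-96.5 199. ] [13.2 14. ] -7.99 | 0.042 [-96.9 197.8] [13.1 13.9] -7.99 | 0.052 [-97.9 195.4] [13.  13.8] -7.99 | 
0.037 [-63.7 179.2] [41.6 42. ] -58.81 | 0.042 [-64.3 178.1] [41.4 41.8] -58.81 | 0.052 [-65.6 175.9] [41.  41.4] -58.81 | 
0.037 [ -96.9 -201.5] [13.3 15.2] -8.17 | 0.042 [ -97.4 -200.7] [13.3 15.1] -8.17 | 0.052 [ -98.3 -199.2] [13.1 15. ] -8.17 | 
0.037 [ -73.2 -165.9] [41.4 42.4] -8.16 | 0.042 [ -73.8 -165.3] [41.2 42.2] -8.16 | 0.052 [ -74.9 -164.2] [40.8 41.8] -8.16 | 
0.037 [108.2 199.3] [13.7 14.7] -95.88 | 0.042 [106.7 198.1] [13.6 14.6] -95.88 | 0.052 [103.7 195.7] [13.5 14.5] -95.88 | 
0.037 [65.6 26. ] [101.  284.2] 0.1 | 0.042 [64.3 25.6] [100.5 282.9] 0.1 | 0.052 [61.8 24.9] [ 99.5 280.1] 0.1 | 
0.037 [ 108.1 -201.8] [14.  14.2] -83.61 | 0.042 [ 106.7 -201.1] [13.9 14.2] -83.61 | 0.052 [ 103.7 -199.6] [13.8 14. ] -83.61 |
```

View pics/t10.png

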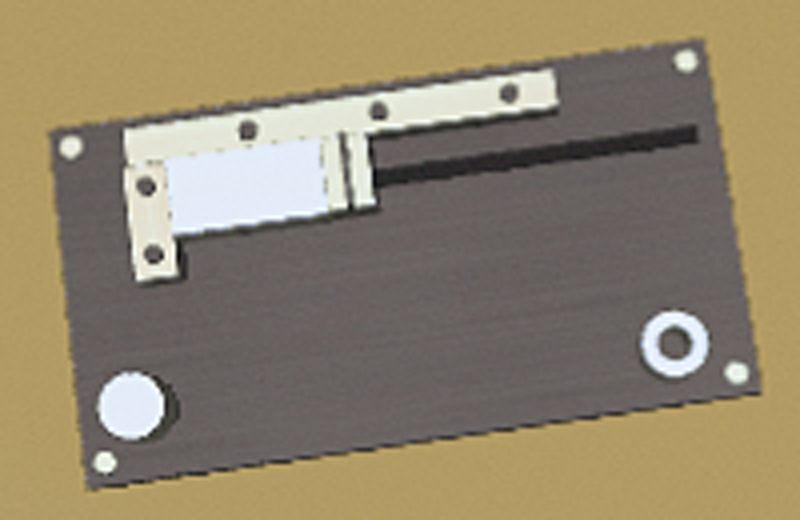

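View pics/s10.png

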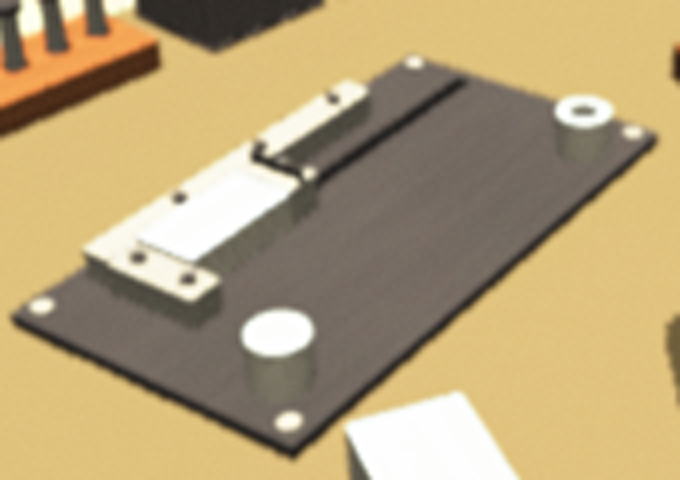

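View pics/t10f.png

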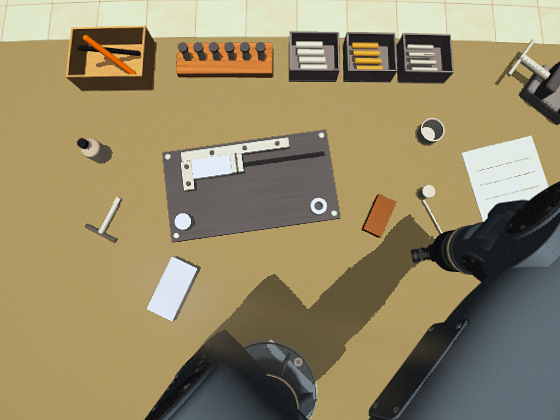

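The blank sits in the corner with the jaw against it, and the bystanders look unmoved. I measure the blank by its bluer tint.

```bash
python3 - <<'E'
from pf import *
from meas import *
v=vision.snapshot('top');s=4
im=cv2.resize(v['image'][150:185,175:255],None,fx=s,fy=s).astype(int)
m=((im[...,0]-im[...,2]>5)&(im[...,2]>180)).astype(np.uint8)
cs,_=cv2.findContours(m,cv2.RETR_EXTERNAL,cv2.CHAIN_APPROX_NONE);c=max(cs,key=cv2.contourArea)
c=(c[:,0]+.5)/s-.5+[175,150]
r=rect(onz(v,c,.042));print('blank',P(r[0]),r[1],r[2]-8.42)
# all bright: predicted corner pixels of ideal jaw/blank
q=lambda x,y,z:[*(W(x,y)/1e3),z]
Q=proj(v,[q(40,140,.042),q(40,40,.042),q(40,10,.042),q(89,10,.042)])
print(Q.round(1),((Q-[150,120]+.5)*4-.5).round(0))
E
```

```text
blank [65.26652415 89.06646352] [50.193363189697266, 101.307373046875] -0.03736019
[[192.5 178.4]
 [231.5 172.9]
 [243.2 171.2]
 [240.7 152.7]] [[171. 235.]
 [327. 213.]
 [374. 206.]
 [364. 132.]]
```

```bash
python3 -c "
from cell import order,state
print(order.hand_in(), state()['t'])"
```

```text
the job is handed in; nothing more can be done
the job is handed in; nothing more can be done
```

The blank is located, the jaw is up against it, and the job is handed in. By the last clock reading before hand-in it took about 13.5 s of the 58 s allowed. No verdict was reported.

I pushed the blank flush to the fence with both fingertips. Then I slid the jaw along with the closed fingers, carrying the blank to the end stop, where it stalled and held against about 30 N.

Last checks, from the camera after the arm had moved clear:
- **Blank:** centre at plate (65.3, 89.1) mm against the target (65, 90), and within 0.1° of parallel to the fence.
- **Jaw:** I checked it only by its outer corner, which appeared within about 1 mm of where a fully closed jaw puts it. Its joint value was not read.
- **Other loose things:** by re-measurement, the billet and bush moved less than 1 mm. The oil bottle, chuck key, screw cup and collet looked unmoved. So did the driver, though the arm partly hid it in the last picture.
- **Robot:** clear of everything at z = 0.185 m, with wrist force near zero.

No check failed. The only disagreement is the blank's y reading, 0.9 mm short of the target, which is within the camera's 2 mm calibration.

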